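Hold the stop barrel and tighten its lock ring

ROBOT

A 7-joint arm with a two-finger parallel gripper is mounted at the origin on the work surface; the furniture and walls round the work are solid. World frame = base frame: x ahead of the robot, y to its left, z up, the work surface at z = 0. Lengths are in m, angles in rad, forces in N, time in s.
With the tool pointing down it reaches from about 0.4 to 0.85 m from the base axis. Payload 10.4 kg.
Tool frame: the origin (TCP) lies between the finger pads, 19 mm behind the fingertips; this is the grasp point; z points along the fingers, y is the line along which they close (so a half turn about z gives the same grasp; the last joint's range is limited). The gripper opens to 85 mm and grips with 20 to 120 N. Pads are 22 mm wide; open, the fingers measure 114 mm over their backs; the gripper's body (76 mm by 85 mm) begins 54 mm behind the grasp point. The pads swing forward as they close: fully open they stand 13 mm farther back than shut.
Start: joints at [-1.143, 0.332, -0.065, 1.46, 0.022, 1.35, -0.088], TCP at [0.272, 0.563, 0.25] pointing down, gripper open.
Joint ranges: [-2.6, 2.6], [-0.5, 2.12], [-1.47, 1.34], [0.16, 2.42], [-1.27, 4.41], [0.06, 2.06], [-2.6, 2.6]. Speed limits (rad/s): [2.22, 2.22, 2.79, 2.79, 3.14, 3.14, 3.14].

INTERFACE

Orientations are given as a rotation vector (axis times angle).
In Python, from plant import get_obs, read_camera, sign_off gives the robot as it stands.
- The arm moves only by the tool move_arm, never from a script. Its argument "moves" is a list that holds one entry, the list of rows, each a list of 5 numbers: the shift along the tool's x, y, z in cm, then the turn about the tool's z in rad, then the finger opening in cm, from 0 to 8.54. In form: [[[x, y, z, yaw, claw], ...]]. A call has 1 to 20 rows; each row shifts and turns the commanded pose from where the row before left it, along the tool's axes as they then stand; what a row does not reach is not made up. A row lasts 1/8 s, in which the tool goes at most 62.5 mm and 10.7 degrees, less where a joint would pass 70% of its speed; a pose out of reach is approached as far as the arm can. A call with a gripper value outside its range is refused whole. The fingers move at their own pace and stop on an object; "squeeze" is the grip in N (left out, the last holds). Time passes only in rows, so rows that do not move let the fingers close. It gives the time, the measured TCP pose, the force, the opening and the grip force at its end, in the units of the state.
- get_obs(): the state, without advancing time (a new reading comes with each control period).
- read_camera(name): name is "scene" or "top" or "wrist"; returns a dict with "image" (480x640x3 uint8, red, green, blue), "mtx" (3x3 intrinsics, pixels), "dist" ([k1, k2, p1, p2, k3] as OpenCV has them; the pictures are not rectified), "extrinsics" (4x4, takes a point from world to camera coordinates); the wrist camera has in their place "hand_eye" (4x4, takes a point from camera to tool coordinates, whose origin is the TCP and whose axes are the flange's). Camera axes: x right, y up, looking along -z (the intrinsics and any distortion apply to the point x, -y, -z); pixel columns grow to the right and rows downward; lengths in m; the calibration is good to about 2 mm. A picture is of the moment at which its call begins: read the wrist's pose just before it. There is no depth.
- sign_off(): hands the job in; it is judged then, once.
The state is a dict: "t": time; "qpos": joint angles; "qvel": joint speeds; "effort": joint torques, N m; "tool_pos": TCP position; "ee_rot": TCP orientation; "wrist_force": force on the tool from outside, world axes, zero at the start; "torque": the same for the moment, N m; "finger_gap": finger opening in m; "gripper_force": force on a finger pad.
Only numpy, scipy, OpenCV 4.12 (cv2) and the standard library are available. Lean on these libraries where they do the work, as an engineer would, in place of code of your own. Each camera call takes 0.05 s, during which the arm holds its last target. There are 200 camera calls.

TASK

The adjustable stop is set, but its knurled lock ring is loose. Take the holding pin out of its wooden block and put it fully home, upright, between the barrel's fork tines and into the steel boss below, so that the barrel cannot turn; then turn the lock ring clockwise (seen from above) to its stop and pull it up firmly, to about 1.4 newton metres and not past 1.8, without losing the barrel's setting. Leave the pin in the boss, and do not disturb the tape measure or the upright bolt.

Things in the scene. Friction and masses are not known exactly. Their poses are not given: they have to be found in the camera images.
- stand: the adjustable stop: grey cast yoke on a 110 x 125 mm foot plate, fixed. Origin: on the barrel's vertical axis at bench height; z up, +y towards the steel boss. Heights: yoke deck (76 x 66 mm) to 50 mm, neck 44 mm across to 62 mm, lock ring to 86 mm, bare barrel 32 mm across, cap 37 mm across to 107 mm
- socket (a point): centre of the mouth of the round hole in the steel boss (44 x 44 mm, top 26 mm above the bench), 95 mm from the barrel axis along the stand's +y, below the fork slot: hole 13 mm across, 24 mm deep, 1.5 mm chamfer
- ring_grip (a point): point on the barrel axis 76 mm above the bench, inside the lock ring (knurled dark steel, 54 mm across, from 62 to 86 mm above the bench): a height for the TCP to grip it. It belongs to the stand and does not turn
- barrel (a joint): turn of the barrel with its fork, clockwise from above positive, rad; 0 = its setting, fork slot over the hole; starts within 0.012 of 0. Held by friction of only 0.25 N m: it turns with the ring unless pinned, and a sideways push of 3 N on the fork moves it
- lock_ring (a joint): turn of the ring on the barrel's thread, clockwise from above positive, rad; starts between 0 and 0.6, stop at 1.2. Turning takes 0.4 N m, which drags on the barrel. Past the stop this value stays at 1.2 while the thread winds up springily, 12 N m per rad, into fork and pin (95 mm from the axis): tight is 0.95 N m or more (7.5 N on the pin); beyond 2 N m (20 N) the pin is strained
- pin: holding pin, loose, 80 g, 76 mm long, upright: steel shaft 12 mm across with a tapered tip (5 mm long, 7 mm across at its end); from 42 mm up a knurled dark head 22 mm across, 34 mm high. Origin: centre of its lower end, z towards the head. Fully home its lower end is 24 mm below the hole's mouth, the head's shoulder 44 mm above the bench
- pin_block: wooden block 60 x 60 x 30 mm, fixed; the pin stands in its round hole (13.5 mm across, 26 mm deep) in the middle of the top. Origin: centre of its underside; z up
- tape_measure: bystander: yellow tape measure, 37 x 81 x 67 mm, loose; origin at the centre of its underside
- bolt: bystander: steel hexagon bolt standing on its head, 68 mm high, loose; origin at the centre of its underside
- fork (a point): middle of the fork's slot, at its upper face, 95 mm from the barrel axis; turns with the barrel. The fork ends a flat steel arm of the barrel, 28 to 38 mm above the bench, that comes out of the yoke over the boss; slot 15 mm wide, open outward, tines 7.6 mm wide, their tips 110 mm from the axis
There are look-alikes about, which are no part of the job. Of the things shaped like the pin, the steel one is meant.

How it is judged:
On the way, in this order (a step that is already met when the one before it is completed fails the run):
1. the pin is fully home in the boss, between the fork tines, before the ring is tightened (horizontal distance between pin and socket below 0.004 m and z of pin in the frame of socket below -0.02 m and angle between pin's own z axis and vertical below 0.15 rad and value of joint lock_ring below 0.9 rad), for 0.2 s.
2. the lock ring is at its stop and is pulled up firmly: more than 7.5 N on the pin, from about 0.95 N m on the ring (value of joint lock_ring above 1.15 rad and contact force between pin and barrel above 7.5 N), for 0.1 s.
At the end, for the whole second after the job is handed in: The lock ring is tight (turned above 1.15 rad of its 1.2), the barrel is within 0.06 rad of its setting, and the pin stands released, still and upright (within 0.15 rad) in the boss, its lower end at least 20 mm below the hole's mouth and within 4 mm of its centre line (value of joint lock_ring above 1.15 rad and value of joint barrel between -0.06 and 0.06 rad and horizontal distance between pin and socket below 0.004 m and z of pin in the frame of socket below -0.02 m and angle between pin's own z axis and vertical below 0.15 rad and linear speed of pin below 0.02 m/s); the robot touches nothing.
It fails at once if the barrel is turned more than 0.12 rad off its setting (value of joint barrel above 0.12 rad or value of joint barrel below -0.12 rad).
It fails at once if the pin is strained: more than 20 N between it and the barrel's fork, from over 2 N m on the ring or from pressing it on the fork (contact force between pin and barrel above 20 N).
It fails at once if the tape measure or the bolt is moved more than 30 mm (distance of any of tape_measure, bolt from where it was at the start of the episode above 0.03 m).
It also fails if it takes over 54 s, if anything falls off the work surface, if the arm or the gripper's body presses on something with over 40 N, if the wrist force passes 120 N, or if a joint passes its speed limit or range.

## Working session

There is one attempt and no reset: what is moved stays moved. The work goes in short steps, Python scripts to look and compute and a tool call to move; the robot and the scene stay as the last step left them, time stands still between calls to the robot, and variables do not carry over. Pictures are saved under pics/ and viewed, at most 10 in all, crops included, and the job is handed in when it is done.

Besides the shell and the picture viewer there is one more tool, called after ">>>" as name(argument=value, ...) on one line, values as JSON. move_arm: Moves the arm, as the interface text tells. Its arguments: {"type":"object","properties":{"moves":{"type":"array"},"squeeze":{"type":"number"}},"required":["moves"]}

```bash
mkdir -p pics; ls; python3 - <<'E'
from plant import *
import cv2,numpy as np
o=get_obs();print(o)
for n in("scene","top"):
    c=read_camera(n);cv2.imwrite(f"pics/{n}0.png",c["image"][:,:,::-1]);print(n,c["mtx"],c["dist"],c["extrinsics"])
c=read_camera("wrist");print(c["hand_eye"],c["mtx"],c["dist"])
E
```

```text
pics
{'t': 0.0, 'qpos': array([-1.14259713,  0.33289868, -0.06468553,  1.46097788,  0.02161373,
        1.34990474, -0.08849551]), 'qvel': array([-0.00034359, -0.00095268,  0.001391  ,  0.00102816, -0.00031387,
       -0.00119599,  0.00023981]), 'effort': array([-5.55849620e-04, -6.25451517e+01,  4.89063410e-02, -3.91603518e+01,
        1.62366912e-02,  9.87934414e-03, -1.05173282e-05]), 'tool_pos': array([0.27216001, 0.56222439, 0.24918169]), 'ee_rot': array([-7.02053757e-01, -3.06188972e+00,  2.31236454e-03]), 'wrist_force': array([ 0.39776767, -0.83479789,  0.01596103]), 'torque': array([-0.00238312, -0.00052546,  0.01309401]), 'gripper_force': 0.0, 'finger_gap': 0.08531017676137113}
scene [[588.98381683   0.         314.36925386]
 [  0.         588.98381683 231.65817366]
 [  0.           0.           1.        ]] [-0.01556882  0.          0.          0.          0.        ] [[-0.57246625 -0.81974049  0.01754748  0.37473945]
 [ 0.47476099 -0.31394916  0.82221525 -0.26039969]
 [-0.66849412  0.47902134  0.56890611 -0.63635112]
 [ 0.          0.          0.          1.        ]]
top [[567.66223332   0.         323.49183553]
 [  0.         567.66223332 241.45007264]
 [  0.           0.           1.        ]] [-0.15571655  0.          0.          0.          0.        ] [[-0.01475751 -0.9997308  -0.01790397  0.16958838]
 [ 0.99628749 -0.01622081  0.08454661 -0.48840756]
 [-0.08481427 -0.0165898   0.99625866 -0.90212638]
 [ 0.          0.          0.          1.        ]]
[[ 5.26677098e-04  9.46367542e-01  3.23091626e-01  8.39968415e-02]
 [ 9.99999832e-01 -4.19894857e-04 -4.00202715e-04 -9.20595295e-04]
 [-2.43074348e-04  3.23091782e-01 -9.46367604e-01 -1.24412622e-01]
 [ 0.00000000e+00  0.00000000e+00  0.00000000e+00  1.00000000e+00]] [[405.06991611   0.         325.74045289]
 [  0.         405.06991611 237.27618156]
 [  0.           0.           1.        ]] [-0.0375402  0.         0.         0.         0.       ]
```

View pics/scene0.png

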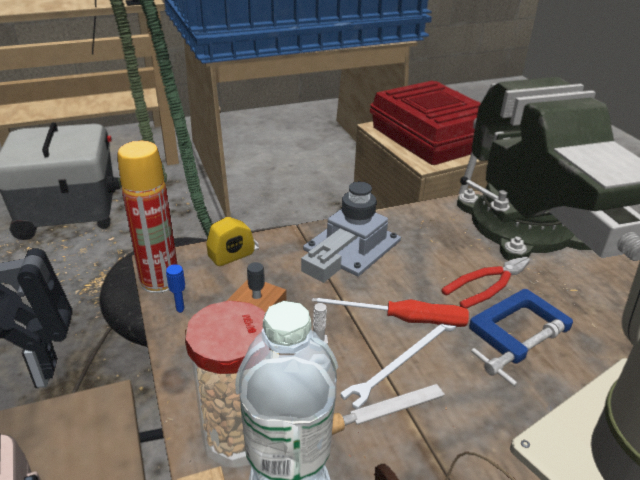

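View pics/top0.png

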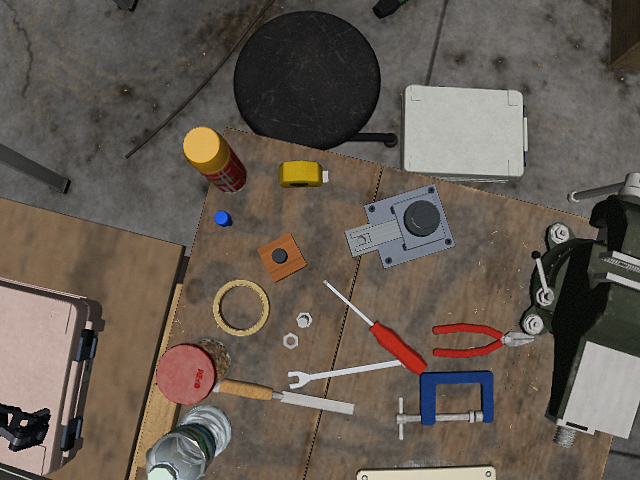

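The scene view shows the stand at (350,235), the steel pin with its dark head in the block at (256,280), a blue look-alike at (177,285), and the bolt at (320,315). In the top view the cap is at (421,217), the fork at (363,240), the pin at (280,256), the bolt at (304,320) and the tape at (301,175).

```bash
cat > h.py <<'E'
from plant import *
import cv2,numpy as np
from scipy.spatial.transform import Rotation as R
def ext(c,o=None):
    """camera->world 4x4"""
    if "extrinsics" in c: return np.linalg.inv(c["extrinsics"])
    T=np.eye(4);T[:3,:3]=R.from_rotvec(o["ee_rot"]).as_matrix();T[:3,3]=o["tool_pos"]
    return T@c["hand_eye"]
def cast(c,T,uv,z):
    p=cv2.undistortPoints(np.array(uv,float).reshape(-1,1,2),c["mtx"],c["dist"])[:,0]
    d=np.c_[p[:,0],-p[:,1],-np.ones(len(p))]@T[:3,:3].T
    return T[:3,3]+d*((np.broadcast_to(z,len(p))-T[2,3])/d[:,2])[:,None]
def proj(c,T,P):
    q=(np.atleast_2d(P)-T[:3,3])@T[:3,:3]
    return cv2.projectPoints(q*[1,-1,-1],np.zeros(3),np.zeros(3),c["mtx"],c["dist"])[0][:,0]
E
python3 - <<'E'
from h import *
c=read_camera("top");im=c["image"];T=ext(c)
g=im.max(2)
def blob(x0,x1,y0,y1,th):
    m=np.zeros_like(g);m[y0:y1,x0:x1]=(g[y0:y1,x0:x1]<th)
    n,l,s,ce=cv2.connectedComponentsWithStats(m);i=1+s[1:,4].argmax();print(s[i],ce[i]);return ce[i]
print(g[256,265:295],g[217,400:445])
p=blob(262,300,240,272,75);print(cast(c,T,p,.08))
p=blob(395,445,190,245,75);print(cast(c,T,p,[.107]),cast(c,T,p,[.086]))
for n,uv,z in(("screws",[[371,208],[432,191],[448,242],[388,263]],.01),("boss",[[345,232],[350,257]],.026),("block",[[257,245],[290,234],[306,267],[273,283]],.03),("bolt",[[304,320]],.068),("tape",[[301,174]],.067)):
    print(n,cast(c,T,uv,z))
cr=cv2.resize(im[175:290,240:460],None,fx=3.6,fy=3.6,interpolation=cv2.INTER_CUBIC)
cv2.imwrite("pics/crop.png",cr[:,:,::-1])
E
```

```text
[149 147 153 153 155 157 169  68  64  60  65  59  62  59  64  61  65  63
  62  61  53  12  10 163 156 149 148 148 145 151] [147 154 135  59  11  36  68  62  64  60  57  85  99  47  60  61  57  64
  66  64  61  63  61  64  60  64  65  59  63  65  67  60  63  58  66  65
  65  60  56  48 132 139 131 139 138]
[272 248  16  16 187] [279.34224599 255.54010695]
[[0.4655725  0.22874695 0.08      ]]
[ 403  200   38   37 1011] [421.37091988 218.25914936]
[[0.51598118 0.01458756 0.107     ]] [[0.51857823 0.01127041 0.086     ]]
screws [[ 0.54640412  0.08257993  0.01      ]
 [ 0.57353919 -0.02010151  0.01      ]
 [ 0.48774914 -0.04396486  0.01      ]
 [ 0.45472021  0.05660244  0.01      ]]
boss [[0.50548213 0.1267847  0.026     ]
 [0.46472406 0.1194271  0.026     ]]
block [[0.48629843 0.26970211 0.03      ]
 [0.50330331 0.21590433 0.03      ]
 [0.44949618 0.19063137 0.03      ]
 [0.42449379 0.24416688 0.03      ]]
bolt [[0.36656284 0.19293621 0.068     ]]
tape [[0.59400165 0.19498551 0.067     ]]
```

View pics/crop.png

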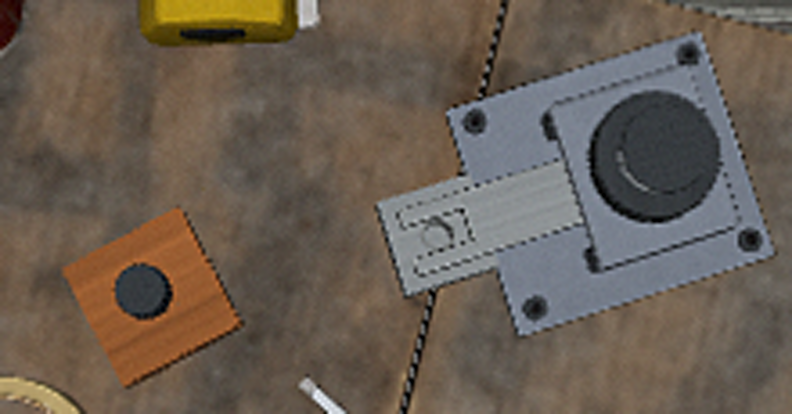

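```bash
cat >> h.py <<'E'
def togo(o,P,ydir=None):
    """shift in tool axes (cm) to world P; yaw to put the tool's y along ydir (mod pi)"""
    M=R.from_rotvec(o["ee_rot"]).as_matrix();s=(np.array(P)-o["tool_pos"])@M*100
    a=None
    if ydir is not None:
        v=np.array([*ydir,0])@M;a=np.arctan2(-v[0],v[1]);a=(a+np.pi/2)%np.pi-np.pi/2
    return s.round(2),a
E
python3 - <<'E'
from h import *
c=read_camera("top");T=ext(c);o=get_obs()
h=cast(c,T,[[362.2,239.4]],.026)[0];r=cast(c,T,[[421.9,218.6]],.086)[0];print(h,r)
d=(h-r)[:2];print(np.linalg.norm(d));d/=np.linalg.norm(d)
t=np.array([-d[1],d[0]]);print(d,t)
print(R.from_rotvec(o["ee_rot"]).as_matrix().round(3))
print(togo(o,[.466,.229,.2],t), togo(o,[*h[:2],.2],t),togo(o,[*r[:2],.2],d))
E
```

```text
[0.49297105 0.09911716 0.026     ] [0.51804319 0.01047564 0.086     ]
0.09211911451762668
[-0.27217087  0.96224894] [-0.96224894 -0.27217087]
[[-0.9    0.436 -0.   ]
 [ 0.436  0.9   -0.001]
 [-0.    -0.001 -1.   ]]
(array([-31.97, -21.57,   4.98]), np.float64(0.8443560433746709)) (array([-40.05, -32.09,   4.99]), np.float64(0.8443560433746709)) (array([-46.17, -38.97,   4.99]), np.float64(-0.7264404449792115))
```

>>> move_arm(moves=[[[-4,-2.7,0,0,8],[-4,-2.7,0,0,8],[-4,-2.7,0,0,7],[-4,-2.7,0,0,6],[-4,-2.7,0,0,5],[-4,-2.7,0,0,5],[-4,-2.7,0,0,5],[-4,-2.7,0,0,5],[0,0,1,0.17,5],[0,0,1,0.17,5],[0,0,1,0.17,5],[0,0,1,0.17,5],[0,0,1,0.164,5],[0,0,0,0,5],[0,0,0,0,5]]])

```text
t: 2.12
tool_pos: [0.4663, 0.2288, 0.2004]
ee_rot: [1.89, 2.509, 0.001]
wrist_force: [-0.7, -0.4, -0.0]
finger_gap: 0.0504
gripper_force: 0.0
```

```bash
python3 - <<'E'
from h import *
o=get_obs();c=read_camera("wrist");cv2.imwrite("pics/w1.png",c["image"][:,:,::-1])
T=ext(c,o);print(o["t"],o["tool_pos"],o["ee_rot"],o["qpos"])
print("pin",proj(c,T,[[.466,.229,.08],[.466,.229,.03]]),"hole",proj(c,T,[.493,.099,.026]),proj(c,T,[.518,.0105,.107]))
E
```

```text
2.125 [0.46633758 0.22882499 0.20040278] [1.89002632e+00 2.50931934e+00 6.45329537e-04] [-0.75186251  0.13058314  0.22562558  1.8172573  -0.03135632  1.19676965
 -0.23694583]
pin [[326.9272879  236.23046395]
 [326.68710921 215.02278108]] hole [[315.08745162 360.1484278 ]] [[313.14759746 524.0128514 ]]
```

View pics/w1.png

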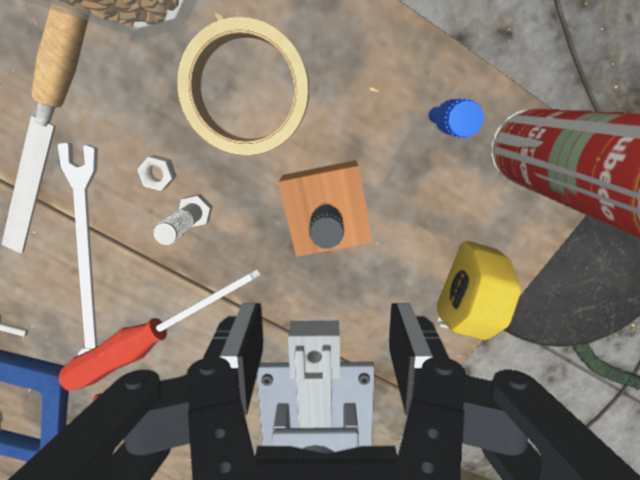

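The wrist view has the pin head at (327,233), the fork slot and hole at (314,356), and the bolt at (180,225). I'll look at the hole from the same relative pose, so calibration errors cancel out.

>>> move_arm(moves=[[[-4.4,-0.3,0,0,5],[-4.4,-0.3,0,0,5],[-4.4,-0.3,1.4,0,5],[0,0,2,0,5],[0,0,2,0,5],[0,0,0,0,5],[0,0,0,0,5]]])

```text
t: 3.05
tool_pos: [0.494, 0.0995, 0.147]
ee_rot: [1.893, 2.506, 0.002]
wrist_force: [-0.2, 0.6, 0.4]
finger_gap: 0.0501
gripper_force: 0.0
```

```bash
python3 - <<'E'
from h import *
o=get_obs();c=read_camera("wrist");im=c["image"];np.save("w2.npy",im)
T=ext(c,o);print(o["t"],o["tool_pos"],o["ee_rot"])
w1=cv2.imread("pics/w1.png")
a=cv2.resize(w1[165:275,270:390],None,fx=3.3,fy=3.3,interpolation=cv2.INTER_CUBIC)
b=cv2.resize(im[165:275,270:390,::-1],None,fx=3.3,fy=3.3,interpolation=cv2.INTER_CUBIC)
cv2.imwrite("pics/w2.png",np.hstack([a,b]))
E
```

```text
3.05 [0.49401638 0.09952521 0.14697571] [1.89309034e+00 2.50644888e+00 1.64658093e-03]
```

View pics/w2.png

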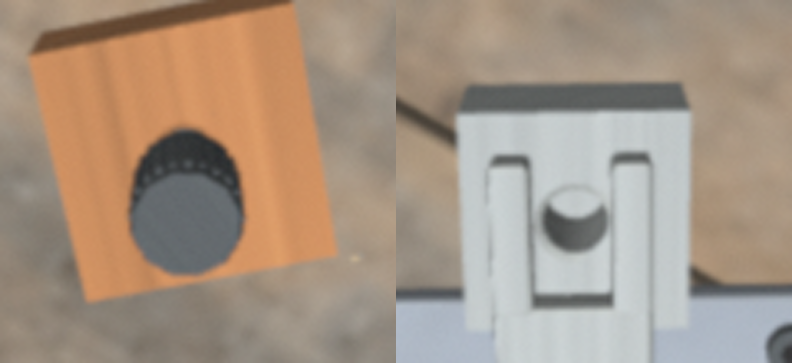

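Left crop: the pin head's top is centred at pixel (326.7,232.3). Right crop: the hole's mouth is centred at (324.2,231.4) with the slot around it.

```bash
python3 - <<'E'
from h import *
c=read_camera("wrist")
def at(pos,rv,uv,z):
    return cast(c,ext(c,dict(tool_pos=np.array(pos),ee_rot=np.array(rv))),uv,z)
p1=[.46633758,.22882499,.20040278];r1=[1.89002632,2.50931934,6.45e-4]
p2=[.49401638,.09952521,.14697571];r2=[1.89309034,2.50644888,1.6466e-3]
p=at(p1,r1,[[326.7,232.3]],.08)[0];h=at(p2,r2,[[324.2,231.4]],.026)[0]
s=at(p2,r2,[[270+136/3.3,165+219/3.3],[270+216/3.3,165+219/3.3]],.038);print("slot",s,np.linalg.norm(s[0]-s[1]),s.mean(0))
rim=at(p2,r2,[[270+147/3.3,165+219/3.3],[270+211/3.3,165+219/3.3]],.026);print(np.linalg.norm(rim[0]-rim[1]))
print(p,h,h-p)
o=get_obs();print(togo(o,[*p[:2],.064],[.9622,.2722]))
E
```

```text
slot [[0.48264817 0.10381477 0.038     ]
 [0.49677342 0.10783123 0.038     ]] 0.014685185276147055 [0.48971079 0.105823   0.038     ]
0.012352069293690872
[0.46513098 0.23149153 0.08      ] [0.49126234 0.1021887  0.026     ] [ 0.02613136 -0.12930283 -0.054     ]
(array([13.48,  0.8 ,  8.31]), np.float64(0.0009923526189541398))
```

>>> move_arm(moves=[[[4.45,0.25,0,0,5],[4.45,0.25,0,0,5],[4.5,0.3,0,0,5],[0,0,2.5,0,5],[0,0,2.5,0,5],[0,0,2.3,0,5],[0,0,1,0,5],[0,0,0,0,5],[0,0,0,0,1.8],[0,0,0,0,1.8],[0,0,0,0,1.8],[0,0,0,0,1.8],[0,0,0,0,1.8]]], squeeze=40)

```text
t: 4.78
tool_pos: [0.4654, 0.2308, 0.064]
ee_rot: [1.895, 2.505, 0.003]
wrist_force: [-1.8, -1.1, 6.5]
finger_gap: 0.021
gripper_force: 39.0
```

>>> move_arm(moves=[[[0,0,-1.5,0,1.8],[0,0,-2,0,1.8],[0,0,-2.5,0,1.8],[0,0,0,0,1.8],[0,0,0,0,1.8]]])

```text
t: 5.4
tool_pos: [0.4643, 0.2302, 0.1228]
ee_rot: [-1.894, -2.506, 0.001]
wrist_force: [0.1, -0.4, -0.8]
finger_gap: 0.0209
gripper_force: 39.9
```

```bash
python3 - <<'E'
from h import *
o=get_obs();print(o["tool_pos"],o["wrist_force"],o["finger_gap"],togo(o,[.4915,.1015,.124],[.9622,.2722]))
E
```

```text
[0.46431699 0.23023495 0.12277196] [ 0.05061957 -0.40200434 -0.84610312] 0.02085750886981989 (array([-13.13,  -0.89,  -0.12]), np.float64(0.00037375166039521623))
```

>>> move_arm(moves=[[[-4.4,-0.3,0,0,1.8],[-4.4,-0.3,0,0,1.8],[-4.33,-0.29,0,0,1.8],[0,0,0,0,1.8],[0,0,0,0,1.8],[0,0,0,0,1.8]]])

```text
t: 6.15
tool_pos: [0.4915, 0.1028, 0.1226]
ee_rot: [-1.892, -2.507, 0.001]
wrist_force: [1.0, -0.2, -0.9]
finger_gap: 0.021
gripper_force: 39.9
```

```bash
python3 - <<'E'
from h import *
o=get_obs();print(o["t"],o["tool_pos"],o["wrist_force"],togo(o,[.4915,.1015,.124],[.9622,.2722]))
c=read_camera("wrist");w=c["image"][140:340,220:420]
s=read_camera("scene")["image"][170:300,240:430]
top=read_camera("top");
f=lambda a:cv2.resize(a,(400,400*a.shape[0]//a.shape[1]) ,interpolation=cv2.INTER_CUBIC)
a,b=f(w),f(s);b=np.vstack([b,np.zeros((400-b.shape[0],400,3),np.uint8)]) 
cv2.imwrite("pics/w3.png",np.hstack([a,b])[:,:,::-1])
E
```

```text
6.15 [0.49149619 0.1028486  0.12262671] [ 1.04360639 -0.20090744 -0.89013716] (array([-0.13, -0.04, -0.14]), np.float64(0.0022527214440950516))
```

View pics/w3.png

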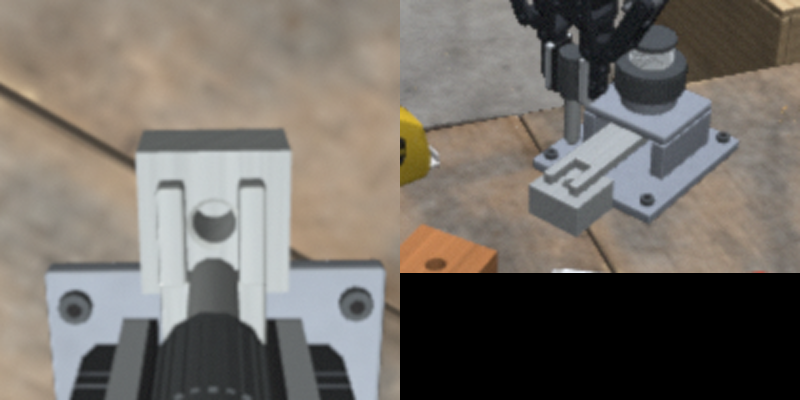

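Left crop: the pin hangs straight, in line with the slot, with the hole at crop (213,221) and the tip's far edge at crop (214,259). The scene crop shows the pin upright.

```bash
python3 - <<'E'
from h import *
o=get_obs();c=read_camera("wrist");T=ext(c,o)
px=lambda x,y:[220+x/2,140+y/2]
h=cast(c,T,[px(213.5,221)],.026)[0]
M=R.from_rotvec(o["ee_rot"]).as_matrix()
for z in(.060,.0627,.065):
    e=cast(c,T,[px(214,259)],z)[0]; tip=e-M[:,0]*.0035
    print(z,h,tip,((h-tip)@M*1000).round(1),((tip-o["tool_pos"])@M*1000).round(1))
E
```

```text
0.06 [0.49139181 0.10176176 0.026     ] [0.49165642 0.10094944 0.0599995 ] [ 0.8 -0.  34. ] [-1.4 -0.5 62.9]
0.0627 [0.49139181 0.10176176 0.026     ] [0.49132671 0.10206883 0.0626995 ] [-0.3 -0.  36.7] [-0.3 -0.5 60.2]
0.065 [0.49139181 0.10176176 0.026     ] [0.49104586 0.10302239 0.0649995 ] [-1.3 -0.  39. ] [ 0.7 -0.5 57.9]
```

>>> move_arm(moves=[[[-0.05,0,1,0,1.8],[0,0,1,0,1.8],[0,0,0.8,0,1.8],[0,0,0.5,0,1.8],[0,0,0.5,0,1.8],[0,0,0.3,0,1.8],[0,0,0,0,1.8],[0,0,0,0,1.8]]])

```text
t: 7.35
tool_pos: [0.4922, 0.1012, 0.0822]
ee_rot: [1.895, 2.506, 0.001]
wrist_force: [-0.1, -0.3, -0.6]
finger_gap: 0.0209
gripper_force: 39.9
```

>>> move_arm(moves=[[[0.05,-0.05,0.3,0,1.8],[0,0,0.4,0,1.8],[0,0,0.4,0,1.8],[0,0,0.4,0,1.8],[0,0,0,0,1.8],[0,0,0,0,1.8]]])

```text
t: 8.1
tool_pos: [0.4915, 0.1015, 0.067]
ee_rot: [1.895, 2.506, 0.0]
wrist_force: [2.2, -1.0, -1.1]
finger_gap: 0.0208
gripper_force: 39.9
```

>>> move_arm(moves=[[[0,0,0.2,0,1.8],[0,0,0.2,0,1.8],[0,0,0.1,0,1.8],[0,0,0.05,0,1.8],[0,0,0,0,1.8],[0,0,0,0,1.8]]])

```text
t: 8.85
tool_pos: [0.4917, 0.1016, 0.062]
ee_rot: [1.895, 2.506, 0.001]
wrist_force: [-1.0, 0.3, 6.4]
finger_gap: 0.0209
gripper_force: 40.6
```

>>> move_arm(moves=[[[0,0,0,0,4],[0,0,0,0,4],[0,0,0,0,4],[0,0,-1.5,0,4],[0,0,-2.5,0,4],[0,0,-3,0,5],[0,0,-2,0,8],[0,0,0,0,8],[0,0,0,0,8]]])

```text
t: 9.98
tool_pos: [0.4912, 0.1014, 0.1512]
ee_rot: [-1.895, -2.506, 0.0]
wrist_force: [0.3, 0.7, -0.6]
finger_gap: 0.0802
gripper_force: 0.0
```

```bash
python3 - <<'E'
from h import *
o=get_obs();print(o["t"],o["tool_pos"],o["qpos"],togo(o,[.5176,.0104,.150],[.9622,.2722]))
w=read_camera("wrist")["image"][140:340,220:420]
s=read_camera("scene")["image"][170:300,240:430]
f=lambda a:cv2.resize(a,(400,400*a.shape[0]//a.shape[1]) ,interpolation=cv2.INTER_CUBIC)
a,b=f(w),f(s);b=np.vstack([b,np.zeros((400-b.shape[0],400,3),np.uint8)]) 
cv2.imwrite("pics/w4.png",np.hstack([a,b])[:,:,::-1])
E
```

```text
9.975 [0.49116544 0.10142149 0.15118695] [-0.59716407  0.14107002  0.32738239  1.92116565 -0.05118681  1.08766603
  0.02695894] (array([-9.48,  0.06,  0.12]), np.float64(0.00026674239217139295))
```

View pics/w4.png

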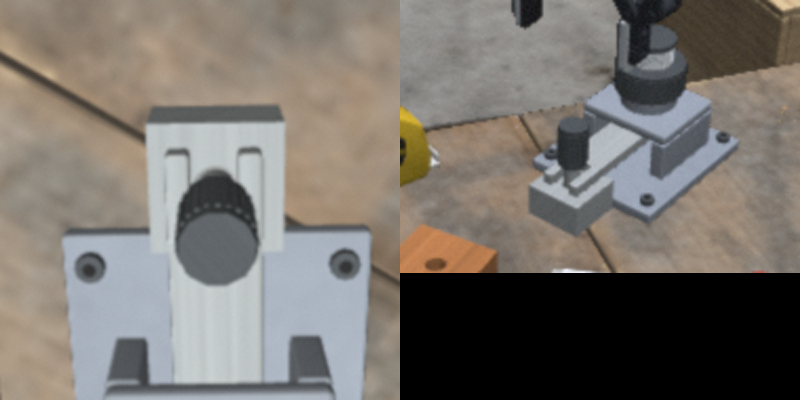

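The pin is home and upright between the tines. Next is the lock ring.

>>> move_arm(moves=[[[-4.7,0.05,0,0,8.3],[-4.78,0,0,0,8.3],[0,0,0,0,8.3],[0,0,0,0,8.3],[0,0,2.5,0,8.3],[0,0,2.5,0,8.3],[0,0,2.5,0,8.3],[0,0,0,0,8.3],[0,0,0,0,8.3]]])

```text
t: 11.2
tool_pos: [0.5181, 0.0112, 0.0772]
ee_rot: [1.893, 2.507, 0.001]
wrist_force: [-0.3, 0.1, -0.2]
finger_gap: 0.0828
gripper_force: 0.0
```

>>> move_arm(moves=[[[0,0,0,0,5.2],[0,0,0,0,5.2],[0,0,0,0,5.2],[0,0,0,0,5.2],[0,0,0,0,5.2]]], squeeze=90)

```text
t: 11.82
tool_pos: [0.5193, 0.0109, 0.078]
ee_rot: [1.893, 2.504, 0.005]
wrist_force: [2.1, 1.4, 4.8]
finger_gap: 0.0529
gripper_force: 43.0
```

>>> move_arm(moves=[[[0,0,0,0,4],[0,0,0,0,4],[0,0,0,0.05,4],[0,0,0,0.05,4],[0,0,0,0,4]]])

```text
t: 12.45
tool_pos: [0.5193, 0.011, 0.0782]
ee_rot: [2.016, 2.407, 0.005]
wrist_force: [1.1, 0.7, 8.5]
finger_gap: 0.0518
gripper_force: 91.9
```

```bash
cat > st.py <<'E'
from h import *
o=get_obs();M=R.from_rotvec(o["ee_rot"]).as_matrix()
print(o["t"],o["tool_pos"].round(4),"yaw",round(float(np.arctan2(-M[1,1],M[0,1])),4),"F",o["wrist_force"].round(2),"T",o["torque"].round(3),o["finger_gap"],o["gripper_force"],o["qpos"][6],"tooltilt",M[:,2].round(4))
E
python3 st.py
```

```text
12.45 [0.5193 0.011  0.0782] yaw -0.1763 F [1.08 0.73 8.53] T [0.108 0.238 0.293] 0.0517518060577092 91.86139941215515 0.1826434986042384 tooltilt [ 0.0035  0.001  -1.    ]
```

>>> move_arm(moves=[[[0,0,0,0.1,4],[0,0,0,0.1,4],[0,0,0,0.1,4],[0,0,0,0.1,4],[0,0,0,0.05,4],[0,0,0,0,4]]])

```text
t: 13.2
tool_pos: [0.5193, 0.011, 0.0782]
ee_rot: [2.503, 1.897, 0.005]
wrist_force: [0.7, 0.7, 9.3]
finger_gap: 0.0519
gripper_force: 91.9
```

```bash
python3 st.py
```

```text
13.2 [0.5193 0.011  0.0782] yaw 0.2738 F [0.69 0.66 9.28] T [0.218 0.245 0.367] 0.05187494417354077 91.91580176353455 -0.24462926192225734 tooltilt [ 0.0034  0.0011 -1.    ]
```

>>> move_arm(moves=[[[0,0,0,0.05,4],[0,0,0,0.05,4],[0,0,0,0,4]]], squeeze=115)

```text
t: 13.58
tool_pos: [0.5194, 0.011, 0.0784]
ee_rot: [2.595, 1.769, 0.006]
wrist_force: [-0.4, 0.9, 10.8]
finger_gap: 0.0513
gripper_force: 117.3
```

```bash
python3 st.py
```

```text
13.575 [0.5194 0.011  0.0784] yaw 0.3738 F [-0.41  0.92 10.79] T [0.308 0.401 0.37 ] 0.05126490564094073 117.30339288711548 -0.33921503156061167 tooltilt [ 0.0035  0.0013 -1.    ]
```

>>> move_arm(moves=[[[0,0,0,0.05,4],[0,0,0,0.05,4],[0,0,0,0,4]]])

```text
t: 13.95
tool_pos: [0.5194, 0.011, 0.0784]
ee_rot: [2.68, 1.638, 0.006]
wrist_force: [-0.3, 0.7, 11.5]
finger_gap: 0.0507
gripper_force: 117.3
```

```bash
python3 st.py
```

```text
13.95 [0.5194 0.011  0.0784] yaw 0.4739 F [-0.27  0.65 11.53] T [0.315 0.399 0.346] 0.050745590633056926 117.28917002677917 -0.4337294183824928 tooltilt [ 0.0035  0.0013 -1.    ]
```

>>> move_arm(moves=[[[0,0,0,0.05,4],[0,0,0,0.05,4],[0,0,0,0,4]]])

```text
t: 14.32
tool_pos: [0.5194, 0.011, 0.0784]
ee_rot: [2.759, 1.502, 0.006]
wrist_force: [-0.5, 0.1, 11.4]
finger_gap: 0.0511
gripper_force: 117.3
```

```bash
python3 - <<'E'
from h import *
s=read_camera("scene")["image"][170:300,260:430];t=read_camera("top")["image"][180:290,330:470]
f=lambda a:cv2.resize(a,(400,300),interpolation=cv2.INTER_CUBIC)
cv2.imwrite("pics/r1.png",np.hstack([f(s),f(t)])[:,:,::-1])
E
python3 st.py
```

```text
14.425 [0.5194 0.0111 0.0784] yaw 0.5732 F [-0.69  1.   11.51] T [0.321 0.365 0.349] 0.051083582334729136 117.30786681175232 -0.5273805652619091 tooltilt [ 0.0035  0.0014 -1.    ]
```

View pics/r1.png

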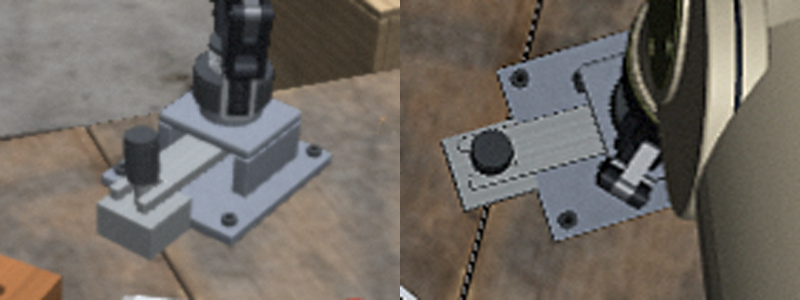

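The fingers hold the ring squarely, and the pin stays upright at (141,155) in the left half.

>>> move_arm(moves=[[[0,0,0,0.05,4],[0,0,0,0.05,4],[0,0,0,0,4]]])

```text
t: 14.8
tool_pos: [0.5194, 0.0111, 0.0784]
ee_rot: [2.831, 1.362, 0.006]
wrist_force: [-0.7, 0.5, 10.6]
finger_gap: 0.0514
gripper_force: 117.3
```

```bash
python3 st.py
```

```text
14.8 [0.5194 0.0111 0.0784] yaw 0.6738 F [-0.73  0.51 10.57] T [0.326 0.365 0.308] 0.05144676487287148 117.30517387390137 -0.6222349631460345 tooltilt [ 0.0035  0.0013 -1.    ]
```

>>> move_arm(moves=[[[0,0,0,0.05,4],[0,0,0,0.05,4],[0,0,0,0,4]]])

```text
t: 15.18
tool_pos: [0.5194, 0.0111, 0.0784]
ee_rot: [2.895, 1.219, 0.006]
wrist_force: [0.5, 0.7, 11.8]
finger_gap: 0.0515
gripper_force: 117.3
```

```bash
python3 st.py
```

```text
15.175 [0.5194 0.0111 0.0784] yaw 0.7738 F [ 0.53  0.69 11.76] T [0.323 0.294 0.305] 0.051509496990918224 117.31342792510986 -0.7162371536301327 tooltilt [ 0.0036  0.0014 -1.    ]
```

>>> move_arm(moves=[[[0,0,0,0.05,4],[0,0,0,0.05,4],[0,0,0,0,4]]])

```text
t: 15.55
tool_pos: [0.5194, 0.0111, 0.0783]
ee_rot: [2.952, 1.075, 0.006]
wrist_force: [0.2, -0.6, 12.5]
finger_gap: 0.0512
gripper_force: 117.3
```

```bash
python3 st.py
```

```text
15.55 [0.5194 0.0111 0.0783] yaw 0.8725 F [ 0.21 -0.55 12.51] T [0.315 0.34  1.032] 0.051172594389281165 117.3199474811554 -0.8094779571160279 tooltilt [ 0.0034  0.0011 -1.    ]
```

>>> move_arm(moves=[[[0,0,0,0.015,4],[0,0,0,0.015,4],[0,0,0,0,4]]])

```text
t: 15.92
tool_pos: [0.5194, 0.0111, 0.0783]
ee_rot: [2.967, 1.032, 0.006]
wrist_force: [-0.8, 0.6, 12.0]
finger_gap: 0.0512
gripper_force: 117.3
```

```bash
python3 st.py
```

```text
15.925 [0.5194 0.0111 0.0783] yaw 0.9015 F [-0.78  0.58 12.  ] T [0.267 0.303 1.266] 0.051195568352237555 117.31860637664795 -0.8367852996212645 tooltilt [ 3.4e-03  9.0e-04 -1.0e+00]
```

>>> move_arm(moves=[[[0,0,0,0.012,4],[0,0,0,0,4],[0,0,0,0,4]]])

```text
t: 16.3
tool_pos: [0.5194, 0.0111, 0.0784]
ee_rot: [2.973, 1.014, 0.006]
wrist_force: [-0.6, -0.3, 12.3]
finger_gap: 0.0509
gripper_force: 117.3
```

```bash
python3 st.py
```

```text
16.3 [0.5194 0.0111 0.0784] yaw 0.9131 F [-0.59 -0.29 12.29] T [0.25  0.305 1.412] 0.050938525667875885 117.3206377029419 -0.8477069636888204 tooltilt [ 3.5e-03  9.0e-04 -1.0e+00]
```

>>> move_arm(moves=[[[0,0,0,0,8.3],[0,0,0,0,8.3],[0,0,0,0,8.3],[0,0,0,0,8.3],[0,0,-2,0,8.3],[0,0,-3,0,8.3],[0,0,-4,0,8.3],[0,0,-4,0,8.3],[0,0,0,0,8.3],[0,0,0,0,8.3]]])

```text
t: 17.55
tool_pos: [0.5174, 0.0105, 0.2059]
ee_rot: [-2.974, -1.01, 0.001]
wrist_force: [-0.1, 0.4, 0.4]
finger_gap: 0.083
gripper_force: 0.0
```

```bash
python3 - <<'E'
from h import *
s=read_camera("scene")["image"][170:300,260:430];t=read_camera("top")["image"][150:360,250:470]
f=lambda a:cv2.resize(a,(400,300),interpolation=cv2.INTER_CUBIC)
cv2.imwrite("pics/r2.png",np.hstack([f(s),f(t)])[:,:,::-1])
E
python3 st.py
```

```text
17.65 [0.5171 0.0104 0.2053] yaw 0.916 F [ 0.81  0.3  -0.13] T [ 0.002 -0.001  0.024] 0.08311953722191083 0.0 -0.948150659569046 tooltilt [-1.9e-03 -5.0e-04 -1.0e+00]
```

View pics/r2.png

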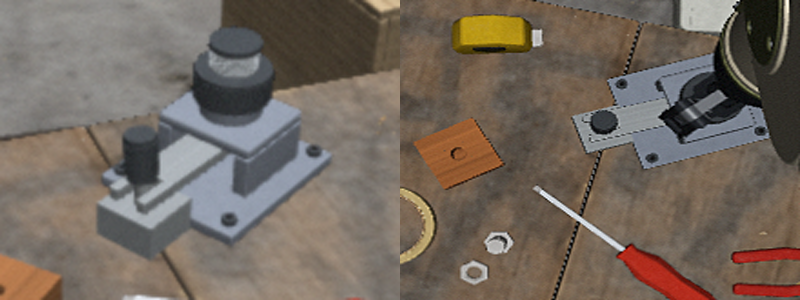

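The pin is upright in the boss at (141,155) in the left half, and the gripper is clear. The tape and bolt have not moved, so I'm handing in.

```bash
python3 -c "
from plant import *
print(sign_off())"
```

```text
the job is handed in; nothing more can be done
None
```

The job is handed in, though the sign-off gave no verdict: the pin stands fully home and upright in the boss, the lock ring is at its stop and pulled up to about 1.41 N m, the gripper is clear, and the tape measure and bolt are where they were.

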